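# Seat the sensor module in its test jig and run the wing screw down

### The arm

A 6-joint arm with a two-finger parallel gripper is mounted at the origin on the work surface. World frame = base frame: x ahead of the robot, y to its left, z up, the work surface at z = 0. Lengths are in mm, angles in rad, forces in N, time in s.
With the tool pointing down it reaches from about 275 to 825 mm from the base axis. Payload 4.9 kg.
Tool frame: the origin (TCP) lies at the centre of the arm's flange, where the gripper is bolted on; the fingertips stand 173 mm ahead of it and the grasp point (between the pads) lies pinch_z ahead of it (pinch_z is the distance from the TCP to the grasp point, in mm); x points along the fingers, y is the direction in which the jaws open and shut, and the axes are right-handed (so a half turn about x gives the same grasp; the last joint's range is limited). The gripper opens to 85 mm and grips with 20 to 120 N. Pads are 22 mm wide; open, the fingers measure 114 mm over their backs; the gripper's body (76 mm by 85 mm) begins 54 mm behind the grasp point. The pads swing forward as they close: fully open they stand 13 mm farther back than shut.
Start: joints at [1.182, 0.326, -0.193, 1.052, 0, 1.437], TCP at [138.622, 532.262, 404.681] pointing down, gripper open.
Joint ranges: [-2.65, 2.65], [-0.97, 1.79], [-1.3, 1.35], [-1.93, 2.1], [-1.47, 1.37], [-3.14, 3.14]. Speed limits (rad/s): [2.57, 2.57, 3.14, 3.14, 3.14, 3.14].

### API

Orientations are given as a rotation vector (axis times angle).
In Python, from rig import * gives the robot as it stands.
- The arm moves only by the tool servo_tool, never from a script. Its arguments are lists of equal length, an entry for each row: "linear": the shift along the tool's x, y, z in m, a list of three; "rot": the turn, a rotation vector about the tool's x, y, z in rad, a list of three. In form: {"linear": [[dx, dy, dz], ...], "rot": [[ax, ay, az], ...]}. A call has 1 to 5 rows; each row shifts and turns the commanded pose from where the row before left it, along the tool's axes as they then stand; what a row does not reach is not made up. A row lasts 1/10 s, in which the tool goes at most 50 mm and 8.59 degrees, less where a joint would pass 70% of its speed; a pose out of reach is approached as far as the arm can. A call with a gripper value outside its range is refused whole. "claw" is the opening, from 0 (shut) to 1 (fully open), set as the call begins (left out, the last holds). The fingers move at their own pace and stop on an object; "force" is the grip in N (left out, the last holds). Time passes only in rows, so rows that do not move let the fingers close. It gives the time, the measured TCP pose, the force and the opening at its end, in the units of the state.
- read_state(): the state, without advancing time (a new reading comes with each control period).
- grab_frame(name): name is "scene" or "side" or "wrist"; returns the picture (420x560x3 uint8, blue, green, red); there is no depth.
- camera_info(name): a dict with "intrinsics" (3x3 intrinsics, pixels), "extrinsics" (4x4, takes a point from world to camera coordinates). Camera axes: x right, y down, z forward; pixel columns grow to the right and rows downward; lengths in mm; the calibration is good to about 2 mm. A picture is of the moment at which its call begins: read the wrist's pose just before it. camera_info takes no time and is no camera call; for the wrist camera it gives the pose at the moment of the call.
- hand_in(): hands the job in, once; it reports no verdict.
Trained networks look in the newest picture that a camera, given by its name, has taken for a name from the list of things; names that differ only in an ending like _2 or _b are one class to them, and where a whole thing is asked for, a point or a joint stands for the part that bears it (a point fixed in the world has none). Each returns a list of dicts, best first, with "conf" (0 to 1); they miss things now and then, are a little off and sometimes report something else, mostly with a low value. They report only what shows in the picture. A call takes as long as a camera call. They do not tell look-alikes from the thing itself.
- outline_of(label, camera): "region" (420x560 bool, what is visible of it) and "xy" ([column, row] in pixels, amid what is visible of it).
- landmark_of(label, camera): "xy" ([column, row] in pixels: a listed point, or the origin of a listed thing).
The state is a dict: "clock": time; "joint_positions": joint angles; "joint_vel": joint speeds; "tau": joint torques, N m; "position": TCP position; "orientation": TCP orientation; "force": force on the tool from outside, world axes, zero at the start; "wrist_torque": the same for the moment, N m; "gripper_width": opening from 0.0 (shut) to 1.0 (fully open).
Only numpy, scipy, OpenCV 4.12 (cv2) and the standard library are available. Lean on these libraries where they do the work, as an engineer would, in place of code of your own. Each camera call takes 0.05 s, during which the arm holds its last target.

### The job

Push the loose sensor module along the jig with the fingertips until it is fully home against the back stop; then stroke the wings of the jig's loose wing screw round clockwise (seen from above), stroke after stroke with the fingertips, until the screw comes to its stop and its pad clamps the module. Only push: do not take the module or the wings between the fingers, do not lift the module, leave everything else on the bench where it is, and end with the hand clear.

Things in the scene. Friction and masses are not known exactly. Their poses are not given: they have to be found in the camera images.
- jig: Fixed aluminium jig. Origin: on the wing screw's axis at table level; x from its open end to the back stop, z up. Base plate x -140 to +55, 104 wide, top at z = 12 mm. Side guides (inner faces y +-34.5, tops z = 22, x -130 to +20 mm) leave the module 2.5 mm play each side. Grey arm over the rear: x -14 to +50, 30 wide, z 58 to 72 mm; the screw passes through it. Only the screw is higher than 74 mm.
- stop (a point): Centre of the back stop's flat face that the module is pushed against: 20 mm beyond the screw's axis, 24 mm above the table; face 60 mm wide, from 12 to 36 mm above the table. Axes as the jig's.
- module: Loose sensor module, 110 (x) x 64 (y) x 26 mm: black plates around a circuit board, flat front face; 0.13 to 0.25 kg. Origin: centre of its underside; x towards the back stop, z up. Two cans (16 mm wide, 12 high) stand on top 34 mm in front of the centre. Starts drawn out 18 to 40 mm; home, its rear face is on the stop and its origin at x = -35, z = 12 mm of the jig.
- wing (a joint): Brass wing screw's turn in rad, grows clockwise seen from above. 0 fully open, 7.0 hard stop (fully home); starts at 0 to 2. Friction of about 0.04 N m (1.5 N at the wings) holds it where it is left. It sinks 1.27 mm per rad (8 mm a turn). Its pad meets the module at about 4.6 rad; a spring then gives 5 to 9 N.
- wing_mid (a point): On the screw's axis at mid height of the wings; turns and sinks with it (107 mm above the table when open, 98 mm home). x runs along the wings, z up. Two opposite upright wings, 6 mm thick, out to 36 mm from the axis; beyond 16 mm they reach 12 mm above and below this point, further in they are lower. Hub 20 mm wide, from 18 mm below this point to level with it. No other part of the jig is as high.
- spindle: The clamp screw as a whole: steel spindle 10 mm in diameter that carries the wings at its top and the pad at its foot. Origin: on the axis at the spindle's foot; it only moves up and down.
- pad: Round rubber pressure pad under the screw, 18 mm in diameter, 6 mm thick, sprung (3 mm of travel used when home). Origin: centre of its underside, on the screw's axis, 44 mm above the table when the screw is fully open; it touches the module only when run down.
- tape: Bystander: grey tape measure standing on edge, 66 x 36 x 62 mm; origin under its centre.
- spare_screw: Bystander: loose spare brass wing screw standing upside down on its head, wings 54 x 6 x 12 mm, spindle up to 56 mm; origin under its centre. Not the one to turn.
- spare_board: Bystander: bare circuit board lying flat, 85 x 56 mm, 18 mm high at its connector; origin under its centre.
- driver: Bystander: screwdriver lying down, 160 mm long, along its x.
- mug: Bystander: white mug, 80 mm in diameter, 85 mm high; origin under its centre.
- standoff: Bystander: brass spacer standing upright, 22 mm in diameter, 42 mm high; origin under its centre.
Mind the look-alikes: they are no part of the job. What is shaped like the jig but blue or brown is not meant.

How it is judged:
By the outcome, as a careful person would: the job done as asked, in the order asked, and still so for the second after the job is handed in, with the robot touching nothing.
It also fails if it takes over 70 s, if anything falls off the work surface, if the arm or the gripper's body presses on something with over 40 N, if the wrist force passes 120 N, or if a joint passes its speed limit or range.

## Working session

There is one attempt and no reset: what is moved stays moved. The work goes in short steps, Python scripts to look and compute and a tool call to move; the robot and the scene stay as the last step left them, time stands still between calls to the robot, and variables do not carry over. Pictures are saved under pics/ and viewed, and the job is handed in when it is done.

Besides the shell and the picture viewer there is one more tool, called after "Call:" as name(argument=value, ...) on one line, values as JSON. servo_tool: Moves the arm, as the interface text tells. Its arguments: {"type":"object","properties":{"linear":{"type":"array","items":{"type":"array","items":{"type":"number"}}},"rot":{"type":"array","items":{"type":"array","items":{"type":"number"}}},"claw":{"type":"number"},"force":{"type":"number"}},"required":["linear","rot"]}

```bash
mkdir -p pics; ls; python3 - <<'E'
from rig import *
import cv2
s=read_state(); print(s)
for n in ("scene","side","wrist"):
    c=camera_info(n); print(n,c)
    cv2.imwrite(f"pics/a_{n}.png",grab_frame(n))
E
```

```text
pics
{'clock': 0.0, 'joint_positions': array([ 1.18177023e+00,  3.26919312e-01, -1.93612579e-01,  1.05202407e+00,
       -1.23589931e-05,  1.43660053e+00]), 'joint_vel': array([ 0.0007276 , -0.00070396, -0.00111134,  0.00060449, -0.00026089,
       -0.00012899]), 'tau': array([-2.28242634e-04, -4.43409026e+01,  2.62433767e+01,  1.56372122e-02,
       -2.34965673e-04, -7.72691948e-06]), 'position': array([138.51668688, 531.95789104, 403.90407602]), 'orientation': array([ 0.19871697,  1.56196651, -0.20139808]), 'force': array([-0.20477184, -0.29141245,  0.50996386]), 'wrist_torque': array([0.03757135, 0.04098588, 0.04023212]), 'gripper_width': 1.0002118392729378}
scene {'intrinsics': array([[545.15806474,   0.        , 282.72851803],
       [  0.        , 545.15806474, 216.77439769],
       [  0.        ,   0.        ,   1.        ]]), 'extrinsics': array([[ 8.71935135e-01,  4.89579616e-01,  6.39684805e-03,
        -5.25932565e+02],
       [ 4.23152701e-01, -7.46928423e-01, -5.12873984e-01,
        -1.49810912e+02],
       [-2.46314660e-01,  4.49899690e-01, -8.58440072e-01,
         1.
[... 464 characters left out ...]
    [ 3.37991889e-01,  7.53900550e-01, -5.63378597e-01,
         7.75328161e+02],
       [ 0.00000000e+00,  0.00000000e+00,  0.00000000e+00,
         1.00000000e+00]])}
wrist {'intrinsics': array([[362.74307724,   0.        , 285.36044844],
       [  0.        , 362.74307724, 209.91550662],
       [  0.        ,   0.        ,   1.        ]]), 'extrinsics': array([[ 2.52449975e-01,  9.67609251e-01, -1.16037015e-03,
        -5.49005088e+02],
       [ 9.34213408e-01, -2.43424281e-01,  2.60748784e-01,
        -3.38659982e+01],
       [ 2.52020474e-01, -6.69100575e-02, -9.65405990e-01,
         3.77632631e+02],
       [ 0.00000000e+00,  0.00000000e+00,  0.00000000e+00,
         1.00000000e+00]])}
```

View pics/a_scene.png

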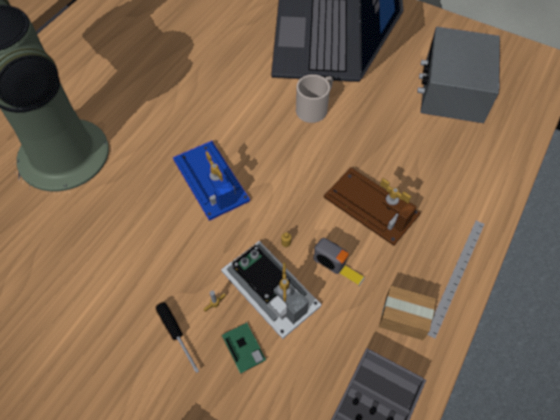

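View pics/a_side.png

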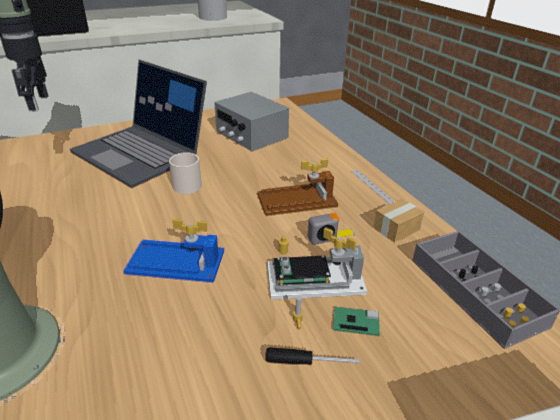

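View pics/a_wrist.png

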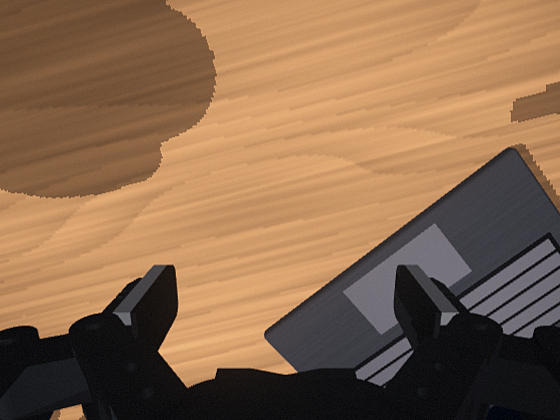

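The silver jig is at about scene (270,288) and side (315,275). The look-alikes are the blue jig at scene (212,180), the brown jig at (372,203), and the spare screw at (214,300).

```bash
cat > h.py <<'E'
from rig import *
import numpy as np, cv2
from scipy.optimize import least_squares
def proj(cam,P):
    c=camera_info(cam) if isinstance(cam,str) else cam
    K,E=c["intrinsics"],c["extrinsics"]; P=np.atleast_2d(P)
    q=P@E[:3,:3].T+E[:3,3]; q=q@K.T; return q[:,:2]/q[:,2:]
def back(cam,uv,z):
    c=camera_info(cam) if isinstance(cam,str) else cam
    K,E=c["intrinsics"],c["extrinsics"]; R=E[:3,:3];t=E[:3,3]
    o=-R.T@t; d=R.T@np.linalg.inv(K)@np.array([uv[0],uv[1],1.]); return o+d*(z-o[2])/d[2]
def tri(obs):
    f=lambda P: np.concatenate([proj(c,P)[0]-uv for c,uv in obs])
    r=least_squares(f,[400,0,50.]); return r.x, np.abs(r.fun).max()
E
python3 - <<'E'
from h import *
for cam in ("scene","side"):
    im=grab_frame(cam)
    for l in ("wing_mid","jig","stop","module","spindle","pad","tape","standoff","spare_screw"):
        print(cam,l,[(np.round(d["xy"],1).tolist(),round(d["conf"],2)) for d in landmark_of(l,cam)[:5]])
im=grab_frame("scene"); cv2.imwrite("pics/b_scene.png",cv2.resize(im[220:350,190:380],None,fx=4,fy=4,interpolation=2))
im=grab_frame("side"); cv2.imwrite("pics/b_side.png",cv2.resize(im[215:335,240:400],None,fx=5,fy=5,interpolation=2))
E
```

```text
scene wing_mid [([282.9, 279.7], 0.75), ([397.4, 191.5], 0.57)]
scene jig [([223.3, 190.9], 0.94), ([387.6, 212.3], 0.73), ([281.6, 303.2], 0.7)]
scene stop [([328.3, 264.0], 0.71), ([225.3, 195.3], 0.64), ([289.8, 303.3], 0.63), ([396.7, 216.9], 0.56)]
scene module [([260.4, 274.5], 0.92)]
scene spindle [([387.7, 207.7], 0.86), ([285.7, 295.4], 0.64), ([217.0, 184.6], 0.46), ([240.4, 351.2], 0.4)]
scene pad []
scene tape [([328.8, 256.5], 0.83), ([288.4, 303.0], 0.59)]
scene standoff [([286.3, 242.3], 0.42)]
scene spare_screw [([216.4, 302.4], 0.46), ([262.5, 273.7], 0.38)]
side wing_mid [([314.5, 163.1], 0.71), ([189.3, 226.5], 0.68), ([341.8, 237.8], 0.65)]
side jig [([311.5, 197.2], 0.66), ([196.7, 259.6], 0.63)]
side stop [([345.0, 270.7], 0.94), ([319.5, 190.4], 0.91), ([200.3, 255.1], 0.7)]
side module [([300.1, 274.1], 0.75)]
side spindle [([312.6, 184.7], 0.76), ([190.5, 247.2], 0.68), ([299.5, 315.2], 0.65)]
side pad [([332.7, 267.3], 0.6), ([191.4, 248.5], 0.55), ([311.1, 184.5], 0.37), ([319.9, 240.3], 0.18)]
side tape [([320.1, 238.7], 0.6)]
side standoff [([286.0, 251.3], 0.51)]
side spare_screw [([299.0, 314.0], 0.77), ([353.4, 318.9], 0.68)]
```

View pics/b_scene.png

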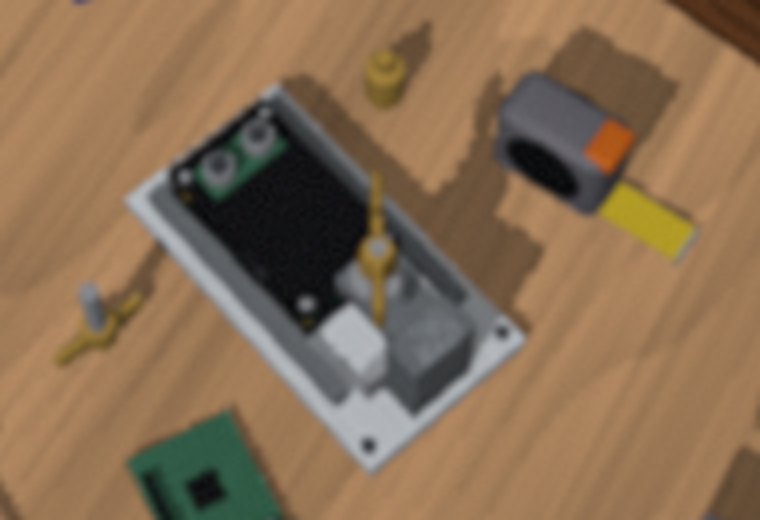

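View pics/b_side.png

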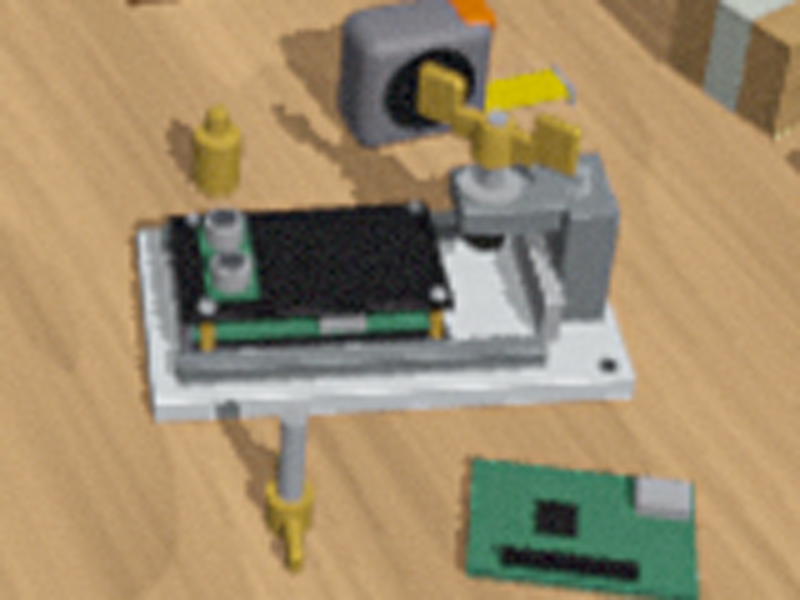

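```bash
python3 - <<'E'
from h import *
print("wing",tri([("scene",[282.9,279.7]),("side",[341.8,237.8])]))
print("stop",tri([("scene",[289.8,303.3]),("side",[345,270.7])]))
print("module",tri([("scene",[260.4,274.5]),("side",[300.1,274.1])]))
print("standoff",tri([("scene",[286.3,242.3]),("side",[286,251.3])]))
print("tape",tri([("scene",[328.8,256.5]),("side",[320.1,238.7])]))
print("spare",tri([("scene",[216.4,302.4]),("side",[299,314])]))
print("jig0",back("scene",[281.6,303.2],0))
# base plate corners guess from scene crop
E
```

```text
wing (array([644.26048324, -73.26494755, 110.57969692]), np.float64(1.8534181409683015))
stop (array([661.44784126, -74.63868406,  18.35492436]), np.float64(1.620560651822359))
module (array([574.62518824, -43.9349735 ,  11.6255415 ]), np.float64(0.15622617014759044))
standoff (array([5.83694637e+02, 5.14774346e+01, 8.66874613e-02]), np.float64(1.5263110147668897))
tape (array([679.39037676,  67.08429915,  -3.27314708]), np.float64(1.893951523199405))
spare (array([ 526.4509913 , -138.39603183,    6.29461659]), np.float64(0.3033476479616297))
jig0 [641.62472022 -73.17565911   0.        ]
```

```bash
cat > fit.py <<'E'
from h import *
def J2W(p,P):
    x,y,a=p; P=np.atleast_2d(P).astype(float); c,s=np.cos(a),np.sin(a)
    return np.c_[x+c*P[:,0]-s*P[:,1], y+s*P[:,0]+c*P[:,1], P[:,2]]
E
python3 - <<'E'
from fit import *
sc=np.array([[130,201],[278,90],[525,337],[372,470]])/4+[190,220]
si=np.array([[155,402],[632,380]])/5+[240,215]
Psc=[[-140,-52,12],[-140,52,12],[55,52,12],[55,-52,12]]
Psi=[[-140,-52,12],[55,-52,12]]
cs,cd=camera_info("scene"),camera_info("side")
wsc=[282.9,279.7];wsi=[341.8,237.8]
def f(p,full=True):
    r=[(proj(cs,J2W(p,Psc))-sc).ravel(),(proj(cd,J2W(p,Psi))-si).ravel()]
    return np.concatenate(r)
for x0 in (f,):
    r=least_squares(f,[642,-73,-.4]); print(r.x,np.round(r.fun.reshape(-1,2),1))
p=r.x
# scene only, side only
r1=least_squares(lambda p:f(p)[:8],p); print("scene only",r1.x)
r2=least_squares(lambda p:f(p)[8:],p); print("side only",r2.x)
print("wing_mid pred",proj(cs,J2W(p,[[0,0,105]])),proj(cd,J2W(p,[[0,0,105]])))
mp=np.array([574.6,-43.9]);c,s=np.cos(p[2]),np.sin(p[2]);d=mp-p[:2];print("module in jig",c*d[0]+s*d[1],-s*d[0]+c*d[1])
# wing line: tips at scene crop (376,178),(378,318); side (440,92),(557,145)
T=lambda q,k,o:np.array(q)/k+o
a=tri([("scene",T([376,180],4,[190,220])),("side",T([428,92],5,[240,215]))])
b=tri([("scene",T([378,318],4,[190,220])),("side",T([572,147],5,[240,215]))])
print(a,b); d=b[0]-a[0]; print(np.linalg.norm(d[:2]),np.degrees(np.arctan2(d[1],d[0])),np.degrees(p[2]))
E
```

```text
[ 6.46076259e+02 -7.20702610e+01 -3.38527703e-01] [[-1.7 -0.8]
 [-0.5 -1.9]
 [-0.   0.6]
 [-0.6  0.4]
 [ 0.7 -1.2]
 [ 1.9 -1.5]]
scene only [ 6.47730231e+02 -7.17443204e+01 -3.33443101e-01]
side only [ 6.42137570e+02 -7.40721349e+01 -3.38354929e-01]
wing_mid pred [[284.21809879 282.70482562]] [[340.47397637 238.26214842]]
module in jig -76.77490541471529 2.8342737157418654
(array([628.28308925, -40.63024594, 101.91210429]), np.float64(0.9814697734040578)) (array([662.14320272, -99.86638096, 104.05842407]), np.float64(0.5723743921263917))
68.23068939860914 -60.24717633726772 -19.396208625427207
```

```bash
python3 - <<'E'
from h import *
import rig
from scipy.spatial.transform import Rotation as R
print([n for n in dir(rig) if not n.startswith('_')])
s=read_state(); Rt=R.from_rotvec(s["orientation"]).as_matrix(); print("tool axes (cols)\n",Rt.round(4), s["position"],s["clock"])
E=camera_info("wrist")["extrinsics"]; c=-E[:3,:3].T@E[:3,3]; print("cam in tool",Rt.T@(c-s["position"]),"optical axis in tool",Rt.T@E[2,:3], "cam x in tool",Rt.T@E[0,:3])
E
```

```text
['IKError', 'camera_info', 'grab_frame', 'hand_in', 'landmark_of', 'outline_of', 'pinch_z', 'read_state']
tool axes (cols)
 [[ 0.      0.252   0.9677]
 [-0.      0.9677 -0.252 ]
 [-1.     -0.      0.    ]] [138.62135303 532.26033553 404.66138589] 1.25
cam in tool [ 31.21227493  -0.23207687 -65.49328979] optical axis in tool [9.65357312e-01 2.93309023e-04 2.60931358e-01] cam x in tool [-4.18888263e-04  9.99999822e-01  4.25659368e-04]
```

```bash
python3 - <<'E'
from h import *
for uv in [(275,75),(355,77),(400,10),(280,5)]: print(uv,back("scene",uv,0).round())
s=read_state(); 
d=np.array([470,-10])-s["position"][:2]; y=np.array([.252,.9677]); z=np.array([.9677,-.252]); print("tool dy,dz",d@y,d@z)
E
```

```text
(275, 75) [311. 478.   0.]
(355, 77) [499. 576.   0.]
(400, 10) [497. 882.   0.]
(280, 5) [185. 729.   0.]
tool dy,dz -441.2379076537178 457.32472122206497
```

Call:
servo_tool(linear=[[0,-0.033,0.034],[0,-0.033,0.034],[0,-0.033,0.034],[0,-0.033,0.034],[0,-0.033,0.034]], rot=[[0,0,0],[0,0,0],[0,0,0],[0,0,0],[0,0,0]], claw=0, force=20)

```text
clock: 1.75
position: [262.0, 328.2, 404.9]
orientation: [0.2, 1.561, -0.199]
force: [1.0, 0.3, 0.8]
gripper_width: 0.145
```

Call:
servo_tool(linear=[[0,-0.033,0.034],[0,-0.033,0.034],[0,-0.033,0.034],[0,-0.033,0.034],[0,-0.033,0.034]], rot=[[0,0,0],[0,0,0],[0,0,0],[0,0,0],[0,0,0]])

```text
clock: 2.25
position: [385.1, 125.4, 405.1]
orientation: [0.2, 1.56, -0.2]
force: [1.4, 0.2, -0.3]
gripper_width: 0.0
```

Call:
servo_tool(linear=[[0,-0.033,0.034],[0,-0.033,0.034],[0,-0.033,0.034],[0,-0.002,0.015],[0,0,0]], rot=[[0,0,0],[0,0,0],[0,0,0],[0,0,0],[0,0,0]])

```text
clock: 2.75
position: [473.8, -1.8, 404.6]
orientation: [0.203, 1.56, -0.203]
force: [-0.2, 0.2, 0.3]
gripper_width: 0.004
```

```bash
python3 - <<'E'
from h import *
import json
s=read_state(); c=camera_info("wrist"); im=grab_frame("wrist")
np.savez("w1.npz",K=c["intrinsics"],E=c["extrinsics"]); print(s["position"],s["orientation"])
for l in ("wing_mid","jig","stop","module","spindle","pad"):
    print(l,[(np.round(d["xy"],1).tolist(),round(d["conf"],2)) for d in landmark_of(l,"wrist")[:5]])
cv2.imwrite("pics/c_wrist.png",cv2.resize(im,(800,600),interpolation=2))
E
```

```text
[473.75433601  -1.79149746 404.58341749] [ 0.20258837  1.5602667  -0.20261835]
wing_mid [([378.6, 44.1], 0.93)]
jig [([355.0, 62.3], 0.87), ([522.9, 347.0], 0.79)]
stop [([350.7, 81.9], 0.93), ([537.2, 372.0], 0.63)]
module []
spindle [([358.2, 58.0], 0.76), ([547.1, 370.6], 0.68)]
pad [([552.0, 369.0], 0.54)]
```

View pics/c_wrist.png

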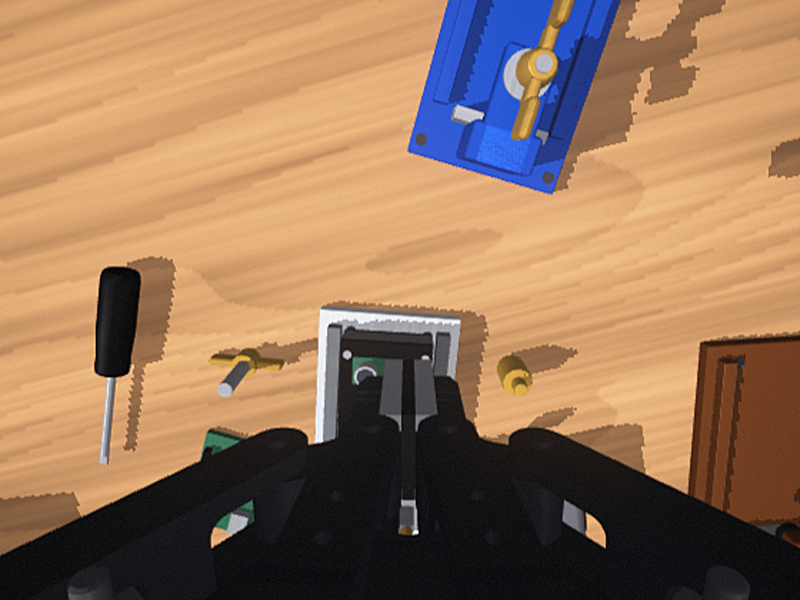

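```bash
python3 - <<'E'
from fit import *
w=np.load("w1.npz"); c={"intrinsics":w["K"],"extrinsics":w["E"]}
k=.7
a=back(c,[321*k,308*k],12);b=back(c,[461*k,319*k],12)
print(a,b,np.linalg.norm(b-a)); d=(b-a)[:2];d/=np.linalg.norm(d); x=np.array([d[1],-d[0]]); print("yaw",np.arctan2(x[1],x[0]))
m=(a+b)[:2]/2; print("axis",m+140*x)
f1=back(c,[343*k,334*k],38);f2=back(c,[433*k,334*k],38);print("module front top edge?",f1,f2,np.linalg.norm(f2-f1), [(q[:2]-m)@x-140 for q in (f1,f2)],[(q[:2]-m)@d for q in (f1,f2)])
p=(645,-72,-.338)
for q in ([-140,-52,12],[-140,52,12],[-140,-52,0],[-140,52,0]): print(q,proj(c,J2W(p,[q]))/k)
E
```

```text
[495.06149955 -72.54204918  12.        ] [529.17750322  23.72836903  12.        ] 102.13664928677181
yaw -0.3405686480611803
axis [644.07858407 -71.17007881]
module front top edge? [510.45723875 -57.25228647  38.        ] [526.1747864    2.13779492  38.        ] 61.434705760446235 [np.float64(-130.59565143780193), np.float64(-135.61850418328598)] [np.float64(-31.51419829654261), np.float64(29.714830947516035)]
[-140, -52, 12] [[318.49988179 309.49709875]]
[-140, 52, 12] [[460.98178453 320.33075532]]
[-140, -52, 0] [[321.1543946  305.00988637]]
[-140, 52, 0] [[459.39044015 315.54730238]]
```

```bash
python3 - <<'E'
import cv2
im=cv2.imread("pics/c_wrist.png"); cv2.imwrite("pics/c_crop.png",cv2.resize(im[290:450,290:500],None,fx=3.7,fy=3.7,interpolation=2))
E
```

```text
(no output)
```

View pics/c_crop.png

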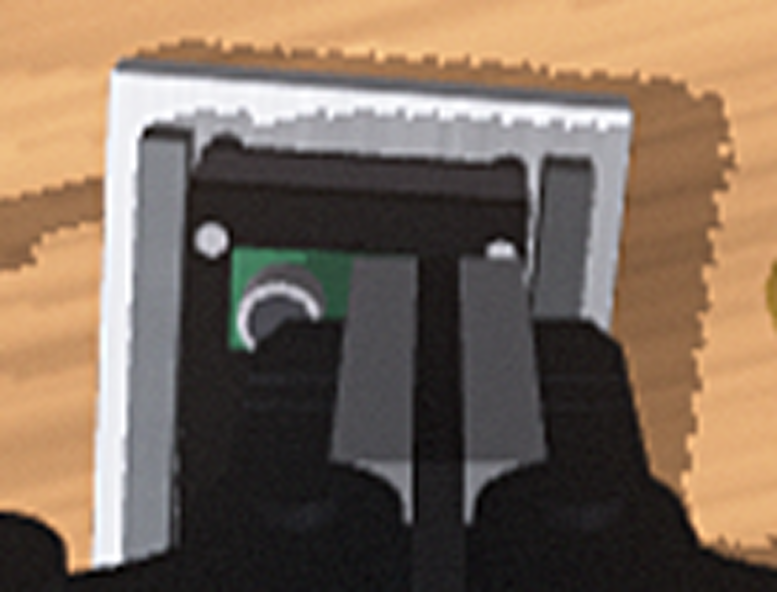

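```bash
cat >> fit.py <<'E'
from scipy.spatial.transform import Rotation as R
p0=(644.3,-71.6,-.339)
def tcpjig(s=None):
    s=s or read_state(); x,y,a=p0; d=s["position"][:2]-np.array([x,y]); c,sn=np.cos(a),np.sin(a)
    M=R.from_rotvec(s["orientation"]).as_matrix()
    return np.array([c*d[0]+sn*d[1],-sn*d[0]+c*d[1],s["position"][2]]), np.arctan2(M[1,2],M[0,2]),M
E
python3 - <<'E'
from fit import *
print(pinch_z); t,y,M=tcpjig(); print(t,y,M.round(3))
w=np.load("w1.npz"); c={"intrinsics":w["K"],"extrinsics":w["E"]}
for uv in ([195,182],[525,198]):
    q=back(c,(np.array(uv)/3.7+[290,290])*.7,38); d=q[:2]-np.array(p0[:2]); cc,s=np.cos(p0[2]),np.sin(p0[2]); print(cc*d[0]+s*d[1],-s*d[0]+cc*d[1])
g=np.array([-165,0])-t[:2]; r=y-p0[2]  # tool z relative to jig x
print("rot about x",r,"after rot: dy,dz",g[1],g[0], "before-rot frame dy,dz", -np.sin(r)*g[0]+np.cos(r)*g[1], np.cos(r)*g[0]+np.sin(r)*g[1])
E
```

```text
154.70000000000002
[-186.97449436   10.94115853  404.85202685] -0.2531719503632611 [[-0.     0.25   0.968]
 [ 0.     0.968 -0.25 ]
 [-1.     0.    -0.   ]]
-127.23531434143635 -31.001207825636307
-129.0051443712992 30.14287105100309
rot about x 0.0858280496367389 after rot: dy,dz -10.941158533394002 21.97449436182461 before-rot frame dy,dz -12.784597783591362 20.955701181838627
```

Call:
servo_tool(linear=[[0,0,0],[0.04,-0.011,0.024],[0.045,0,0],[0.045,0,0],[0.04,0,0]], rot=[[0.086,0,0],[0,0,0],[0,0,0],[0,0,0],[0,0,0]])

```text
clock: 3.6
position: [490.6, -17.8, 233.2]
orientation: [0.267, 1.554, -0.267]
force: [0.1, 0.3, -0.8]
gripper_width: -0.005
```

Call:
servo_tool(linear=[[0.028,0,0],[0.014,0,0],[0,0,0]], rot=[[0,0,0],[0,0,0],[0,0,0]])

```text
clock: 3.9
position: [489.8, -17.6, 190.9]
orientation: [0.267, 1.559, -0.267]
force: [-0.4, 0.6, -0.5]
gripper_width: 0.0
```

```bash
python3 - <<'E'
from fit import *
print(tcpjig()[:2],read_state()["force"])
a=grab_frame("side");b=grab_frame("scene")
cv2.imwrite("pics/d.png",np.hstack([cv2.resize(a[200:335,220:400],None,fx=2.2,fy=2.2),cv2.resize(b[220:355,190:370],None,fx=2.2,fy=2.2)]))
E
```

```text
(array([-163.69763637,   -0.45618237,  190.89260328]), np.float64(-0.339752064282743)) [-0.39919372  0.64303675 -0.51592472]
```

View pics/d.png

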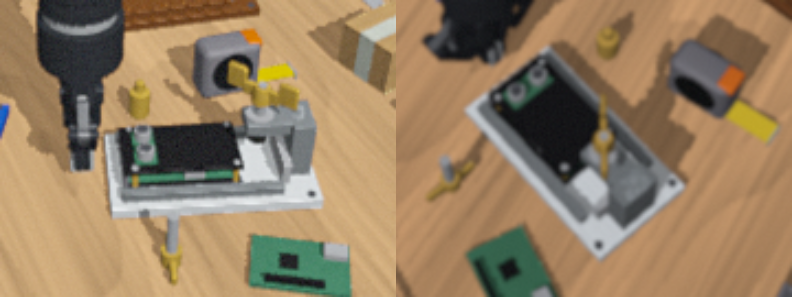

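The shut fingertips are standing just in front of the module's front face, clear of everything. I'll start pushing.

Call:
servo_tool(linear=[[0,0,0.012],[0,0,0.01],[0,0,0.008],[0,0,0.008],[0,0,0.008]], rot=[[0,0,0],[0,0,0],[0,0,0],[0,0,0],[0,0,0]])

```text
clock: 4.5
position: [534.9, -34.0, 192.8]
orientation: [0.268, 1.555, -0.267]
force: [-2.4, 0.6, 2.9]
gripper_width: -0.003
```

Call:
servo_tool(linear=[[0,0,0.004],[0,0,0.003],[0,0,0.002],[0,0,0.002]], rot=[[0,0,0],[0,0,0],[0,0,0],[0,0,0]])

```text
clock: 4.9
position: [544.7, -37.4, 192.6]
orientation: [0.267, 1.555, -0.267]
force: [-1.5, 0.8, 0.7]
gripper_width: 0.004
```

```bash
python3 - <<'E'
from fit import *
print(tcpjig()[:2],read_state()["force"])
a=grab_frame("side");b=grab_frame("scene")
cv2.imwrite("pics/e.png",np.hstack([cv2.resize(a[200:335,220:400],None,fx=2.2,fy=2.2),cv2.resize(b[220:355,190:370],None,fx=2.2,fy=2.2)]))
E
```

```text
(array([-105.28787066,   -0.85017128,  192.55911471]), np.float64(-0.3407268477945646)) [-1.47625335  0.77452666  0.66179293]
```

View pics/e.png

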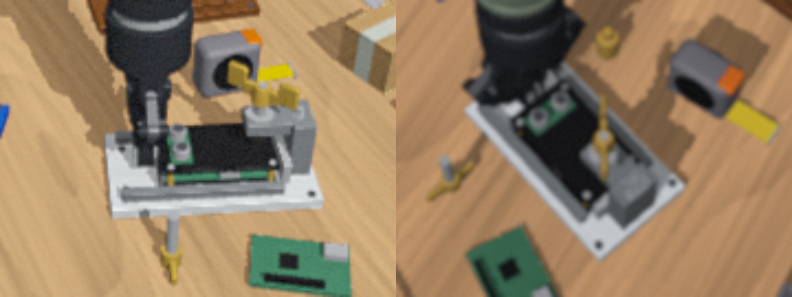

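Force is low and the module is sliding, with a small gap left. I'll continue slowly.

Call:
servo_tool(linear=[[0,0,0.0015],[0,0,0.0015],[0,0,0.0015],[0,0,0]], rot=[[0,0,0],[0,0,0],[0,0,0],[0,0,0]])

```text
clock: 5.4
position: [548.7, -38.8, 192.6]
orientation: [0.268, 1.556, -0.267]
force: [-3.8, 1.0, 2.8]
gripper_width: -0.0
```

Call:
servo_tool(linear=[[0,0,0.0015],[0,0,0]], rot=[[0,0,0],[0,0,0]])

```text
clock: 5.6
position: [549.1, -39.0, 192.4]
orientation: [0.268, 1.558, -0.267]
force: [-7.3, 2.8, 6.2]
gripper_width: -0.001
```

Call:
servo_tool(linear=[[0,0,0.002],[0,0,0.001],[0,0,0]], rot=[[0,0,0],[0,0,0],[0,0,0]])

```text
clock: 5.9
position: [550.0, -39.3, 192.0]
orientation: [0.268, 1.563, -0.266]
force: [-12.8, 4.2, 10.4]
gripper_width: -0.002
```

```bash
python3 - <<'E'
from fit import *
print(tcpjig()[:2],read_state()["force"])
a=grab_frame("side");b=grab_frame("scene")
cv2.imwrite("pics/f.png",np.hstack([cv2.resize(a[220:320,240:370],None,fx=3,fy=3,interpolation=2),cv2.resize(b[230:330,210:340],None,fx=3,fy=3,interpolation=2)]))
E
```

```text
(array([-99.7286429 ,  -0.87525884, 191.95336476]), np.float64(-0.34021120760879064)) [-12.80776236   4.18940694  10.38055223]
```

View pics/f.png

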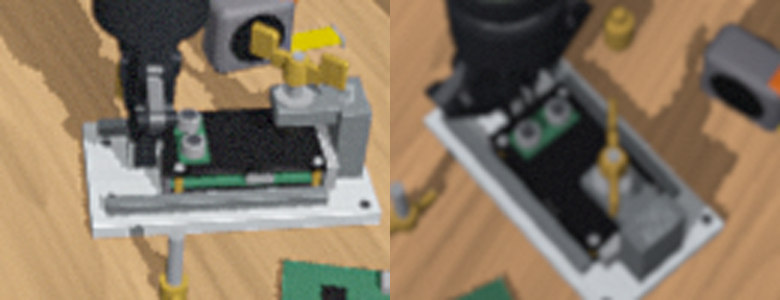

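Call:
servo_tool(linear=[[0,0,-0.012],[0,0,-0.02],[-0.04,0,0],[-0.044,0,0],[0,0,0]], rot=[[0,0,0],[0,0,0],[0,0,0],[0,0,0],[0,0,0]])

```text
clock: 6.5
position: [526.5, -30.4, 282.4]
orientation: [0.266, 1.542, -0.267]
force: [1.2, 0.5, -0.1]
gripper_width: 0.003
```

```bash
python3 - <<'E'
from fit import *
print(tcpjig()[:2],read_state()["force"])
a=grab_frame("side")
r1=[(d["xy"],d["conf"]) for d in landmark_of("wing_mid","side")]+[("mod",d["xy"],d["conf"]) for d in landmark_of("module","side")]
b=grab_frame("scene")
print(r1,[(d["xy"],d["conf"]) for d in landmark_of("wing_mid","scene")],[(d["xy"],d["conf"]) for d in landmark_of("module","scene")])
for q in ([0,0,105],[-35,0,12]): print(proj("side",J2W(p0,[q])),proj("scene",J2W(p0,[q])))
cv2.imwrite("pics/g1.png",cv2.resize(a[220:320,240:370],None,fx=6,fy=6,interpolation=2))
cv2.imwrite("pics/g2.png",cv2.resize(b[230:330,210:340],None,fx=6,fy=6,interpolation=2))
E
```

```text
(array([-124.74826229,   -0.31323128,  282.43466888]), np.float64(-0.34068666133015935)) [ 1.15704132  0.54122123 -0.11938629]
[([185.1, 224.7], 0.89), ([314.4, 163.5], 0.67), ([339.7, 239.9], 0.52), ([314.8, 361.5], 0.26), ('mod', [316.9, 274.7], 0.79)] [([279.9, 279.9], 0.47)] [([271.8, 287.0], 0.74)]
[[339.57683016 238.34452485]] [[283.51401893 282.07484054]]
[[319.06688512 273.96723802]] [[271.87698379 288.85436515]]
```

View pics/g1.png

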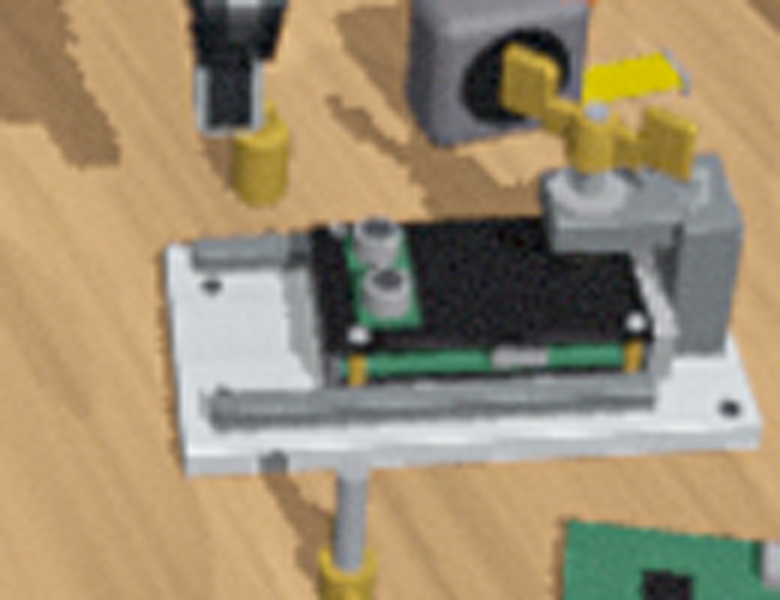

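View pics/g2.png

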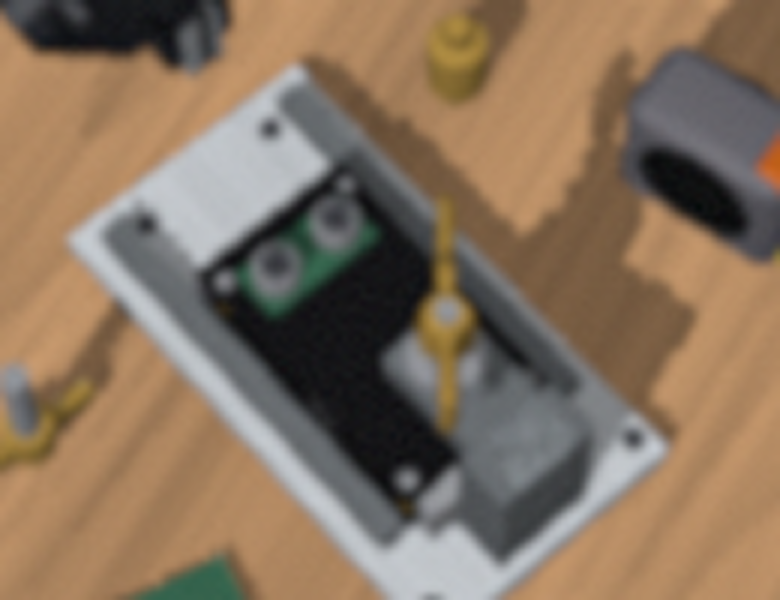

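```bash
python3 - <<'E'
import numpy as np
ph=np.radians(199)-0.3*np.arange(0,14); R=30
P=np.c_[R*np.sin(ph),R*np.cos(ph)]
print("y,z abs"); 
for a,p in zip(ph,P): print(round(np.degrees(a)),p.round(1))
print((np.diff(P,axis=0)).round(1).tolist())
E
```

```text
y,z abs
199 [ -9.8 -28.4]
182 [ -0.9 -30. ]
165 [  8.  -28.9]
147 [ 16.1 -25.3]
130 [ 22.9 -19.4]
113 [ 27.6 -11.7]
96 [29.8 -3.1]
79 [29.4  5.9]
61 [26.4 14.3]
44 [21.  21.5]
27 [13.7 26.7]
10 [ 5.2 29.6]
-7 [-3.8 29.8]
-24 [-12.4  27.3]
[[8.8, -1.6], [8.9, 1.1], [8.2, 3.6], [6.8, 5.9], [4.7, 7.6], [2.2, 8.7], [-0.4, 9.0], [-3.1, 8.4], [-5.4, 7.2], [-7.3, 5.2], [-8.5, 2.8], [-9.0, 0.2], [-8.6, -2.5]]
```

Call:
servo_tool(linear=[[0.003,-0.003,0.03],[0.003,-0.004,0.03],[0.003,-0.003,0.036],[0,0,0]], rot=[[0,0,0],[0,0,0],[0,0,0],[0,0,0]])

```text
clock: 7.2
position: [613.3, -73.1, 265.9]
orientation: [0.268, 1.552, -0.269]
force: [-0.7, -0.2, -0.1]
gripper_width: 0.0
```

```bash
python3 - <<'E'
from fit import *
print(tcpjig()[:2],read_state()["force"])
a=grab_frame("side");b=grab_frame("scene")
cv2.imwrite("pics/i.png",np.hstack([cv2.resize(a[220:320,240:370],None,fx=3,fy=3,interpolation=2),cv2.resize(b[230:330,210:340],None,fx=3,fy=3,interpolation=2)]))
E
```

```text
(array([-28.72522244, -11.75916274, 265.88462274]), np.float64(-0.34246069073088553)) [-0.7335878  -0.21957934 -0.14951907]
```

View pics/i.png

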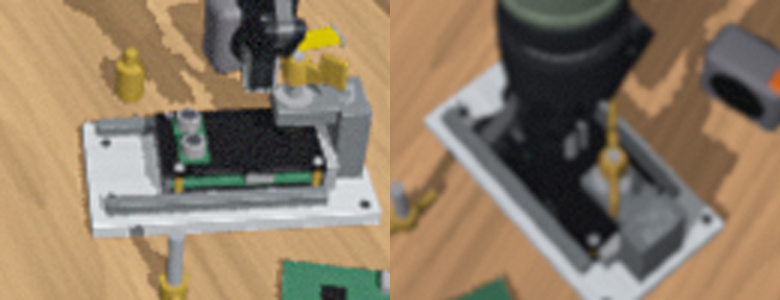

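Call:
servo_tool(linear=[[-0.006,0.002,0],[0,0.009,-0.0015],[0,0.009,0.001],[0,0.008,0.0035],[0,0.007,0.006]], rot=[[0,0,0],[0,0,0],[0,0,0],[0,0,0],[0,0,0]])

```text
clock: 7.8
position: [630.5, -40.2, 273.8]
orientation: [0.266, 1.555, -0.267]
force: [-1.2, -0.3, -0.5]
gripper_width: 0.003
```

```bash
python3 - <<'E'
from fit import *
print(tcpjig()[:2],read_state()["force"])
a=grab_frame("side");b=grab_frame("scene")
cv2.imwrite("pics/j.png",np.hstack([cv2.resize(a[220:320,240:370],None,fx=3,fy=3,interpolation=2),cv2.resize(b[230:330,210:340],None,fx=3,fy=3,interpolation=2)]))
E
```

```text
(array([-23.46330506,  25.03233855, 273.80984415]), np.float64(-0.3398885756353611)) [-1.23610902 -0.26623295 -0.54308088]
```

View pics/j.png

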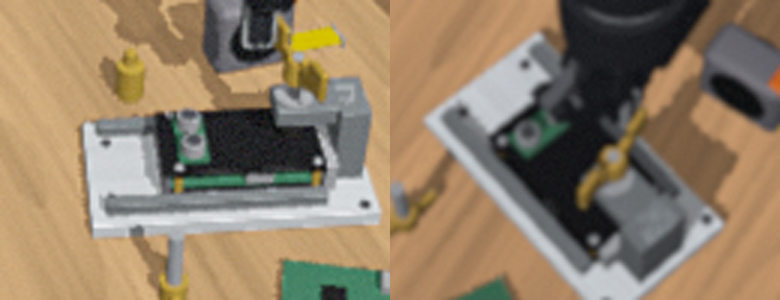

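Call:
servo_tool(linear=[[0.0005,0.0025,0.011],[0.0005,0.002,0.0087],[0.0005,-0.0005,0.009],[0.0005,-0.003,0.0085],[0.0005,-0.0055,0.007]], rot=[[0,0,0],[0,0,0],[0,0,0],[0,0,0],[0,0,0]])

```text
clock: 8.4
position: [671.5, -60.5, 271.0]
orientation: [0.268, 1.554, -0.266]
force: [-0.3, 2.2, -0.2]
gripper_width: -0.003
```

```bash
python3 - <<'E'
from fit import *
print(tcpjig()[:2],read_state()["force"])
E
```

```text
(array([ 21.99514362,  19.5138814 , 271.03906485]), np.float64(-0.3402593080478423)) [-0.34179386  2.17428347 -0.1725914 ]
```

Call:
servo_tool(linear=[[0.0005,-0.006,0.0045],[0.0005,-0.0085,0.003],[0.0005,-0.009,0],[0.0005,-0.0085,-0.0025],[0.0005,-0.0075,-0.0045]], rot=[[0,0,0],[0,0,0],[0,0,0],[0,0,0],[0,0,0]])

```text
clock: 8.9
position: [657.7, -98.8, 268.9]
orientation: [0.268, 1.553, -0.268]
force: [1.3, 0.7, -0.3]
gripper_width: 0.004
```

```bash
python3 - <<'E'
from fit import *
print(tcpjig()[:2],read_state()["force"])
a=grab_frame("side");b=grab_frame("scene")
cv2.imwrite("pics/k.png",np.hstack([cv2.resize(a[220:320,240:370],None,fx=3,fy=3,interpolation=2),cv2.resize(b[230:330,210:340],None,fx=3,fy=3,interpolation=2)]))
E
```

```text
(array([ 21.68903364, -21.19785526, 268.8877431 ]), np.float64(-0.3415183707595909)) [ 1.31620109  0.71179608 -0.31945551]
```

View pics/k.png

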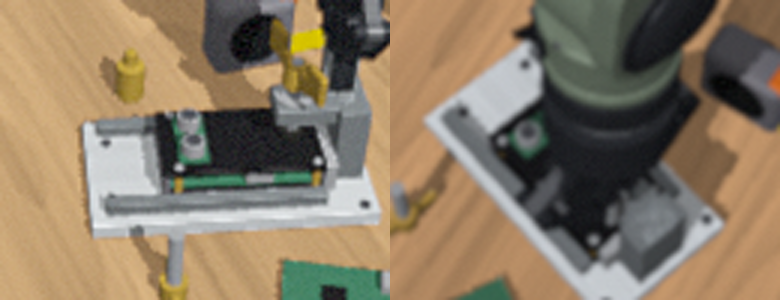

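Call:
servo_tool(linear=[[0,0.005,0.003],[-0.036,0,0],[0,0.01,-0.028],[0,0.011,-0.028],[0.034,0,0]], rot=[[0,0,0],[0,0,0],[0,0,0],[0,0,0],[0,0,0]])

```text
clock: 9.5
position: [616.8, -53.3, 275.0]
orientation: [0.265, 1.548, -0.265]
force: [1.6, -0.5, -0.4]
gripper_width: -0.003
```

```bash
python3 - <<'E'
from fit import *
print(tcpjig()[:2],read_state()["force"])
a=grab_frame("side");b=grab_frame("scene")
cv2.imwrite("pics/l.png",np.hstack([cv2.resize(a[220:320,240:370],None,fx=3,fy=3,interpolation=2),cv2.resize(b[230:330,210:340],None,fx=3,fy=3,interpolation=2)]))
E
```

```text
(array([-32.00814477,   8.15943835, 275.04360482]), np.float64(-0.33794083371035766)) [ 1.59924844 -0.51357796 -0.43741356]
```

View pics/l.png

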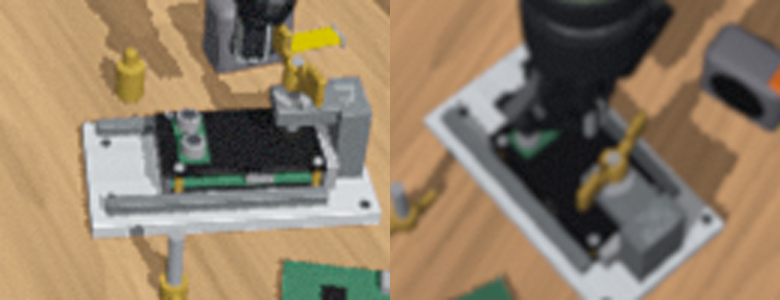

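Call:
servo_tool(linear=[[0.006,0.008,0.005],[0,0.007,0.006],[0,0.005,0.0075],[0.0005,0.002,0.0087],[0.0005,-0.0005,0.009]], rot=[[0,0,0],[0,0,0],[0,0,0],[0,0,0],[0,0,0]])

```text
clock: 10.1
position: [658.6, -47.0, 263.7]
orientation: [0.268, 1.555, -0.267]
force: [-2.7, 1.5, -0.0]
gripper_width: -0.003
```

```bash
python3 - <<'E'
from fit import *
t,y,M=tcpjig();print(t,y,read_state()["force"],read_state()["wrist_torque"])
E
```

```text
[  5.30461538  27.93790971 263.70860633] -0.3402587973559911 [-2.72113437  1.54923194 -0.01581247] [ 0.36746153  0.6549646  -0.06870042]
```

Call:
servo_tool(linear=[[-0.001,-0.002,0.0085],[0,-0.005,0.007],[0,-0.007,0.005]], rot=[[0,0,0],[0,0,0],[0,0,0]])

```text
clock: 10.4
position: [673.6, -67.9, 264.9]
orientation: [0.268, 1.553, -0.266]
force: [-0.9, 3.8, -0.7]
gripper_width: 0.0
```

```bash
python3 - <<'E'
from fit import *
t,y,M=tcpjig();print(t,y,read_state()["force"],read_state()["wrist_torque"])
a=grab_frame("side");b=grab_frame("scene")
cv2.imwrite("pics/m.png",np.hstack([cv2.resize(a[220:320,240:370],None,fx=3,fy=3,interpolation=2),cv2.resize(b[230:330,210:340],None,fx=3,fy=3,interpolation=2)]))
E
```

```text
[ 26.42241191  13.27400428 264.92452449] -0.34054047747897365 [-0.91980875  3.80345979 -0.70599356] [ 0.66473457  0.07082915 -0.02033135]
```

View pics/m.png

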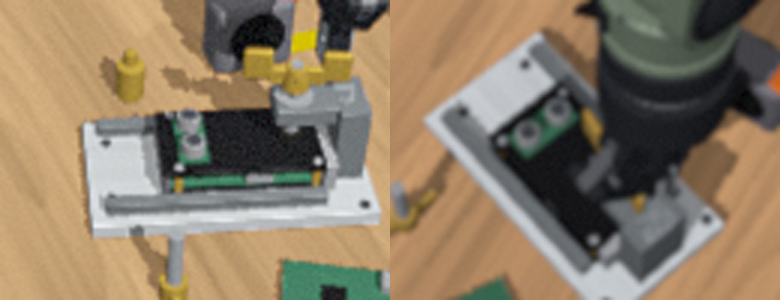

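Call:
servo_tool(linear=[[0,-0.005,0.002],[0,-0.005,0.001],[0,0,0]], rot=[[0,0,0],[0,0,0],[0,0,0]])

```text
clock: 10.8
position: [672.0, -78.6, 264.9]
orientation: [0.268, 1.554, -0.268]
force: [-0.1, 1.4, 0.7]
gripper_width: -0.0
```

Call:
servo_tool(linear=[[0,-0.004,0],[0,-0.004,0],[0,0,0]], rot=[[0,0,0],[0,0,0],[0,0,0]])

```text
clock: 11.1
position: [669.9, -84.6, 265.0]
orientation: [0.27, 1.553, -0.264]
force: [3.3, 6.1, -1.2]
gripper_width: -0.001
```

```bash
python3 - <<'E'
from fit import *
t,y,M=tcpjig();print(t,y,read_state()["force"],read_state()["wrist_torque"])
a=grab_frame("side")
cv2.imwrite("pics/n.png",cv2.resize(a[220:320,240:370],None,fx=5,fy=5,interpolation=2))
E
```

```text
[ 28.46022307  -3.71481633 264.95347898] -0.34007846047013357 [ 3.27836574  6.14647412 -1.17362396] [ 1.33688718 -0.67108769 -0.00665033]
```

View pics/n.png

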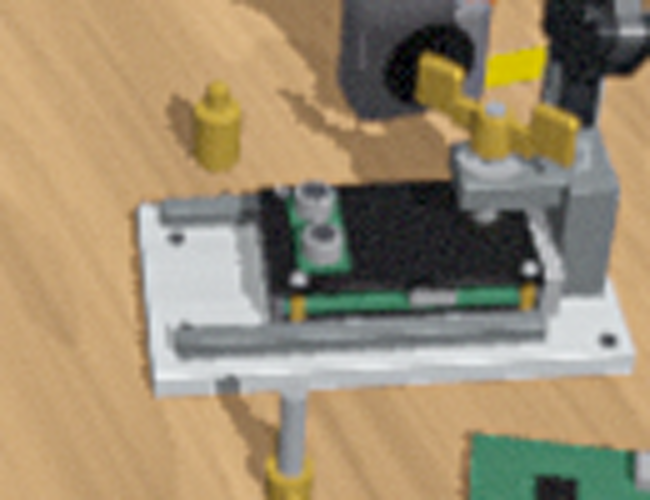

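Call:
servo_tool(linear=[[0,-0.003,0],[0,0,0]], rot=[[0,0,0],[0,0,0]])

```text
clock: 11.35
position: [669.3, -85.9, 264.9]
orientation: [0.272, 1.552, -0.259]
force: [5.6, 12.5, -0.0]
gripper_width: 0.001
```

Call:
servo_tool(linear=[[0,-0.003,-0.0005],[0,0,0]], rot=[[0,0,0],[0,0,0]])

```text
clock: 11.55
position: [668.5, -87.1, 265.0]
orientation: [0.274, 1.551, -0.255]
force: [7.6, 16.6, -2.7]
gripper_width: -0.006
```

```bash
python3 - <<'E'
from fit import *
t,y,M=tcpjig();print(t,y,read_state()["force"],read_state()["wrist_torque"])
a=grab_frame("side")
cv2.imwrite("pics/o.png",cv2.resize(a[220:320,240:370],None,fx=5,fy=5,interpolation=2))
E
```

```text
[ 27.98088538  -6.58701515 265.00192355] -0.3371974546568547 [ 7.5838121  16.62149829 -2.66479217] [ 3.41668775 -1.66387937 -0.10705152]
```

View pics/o.png

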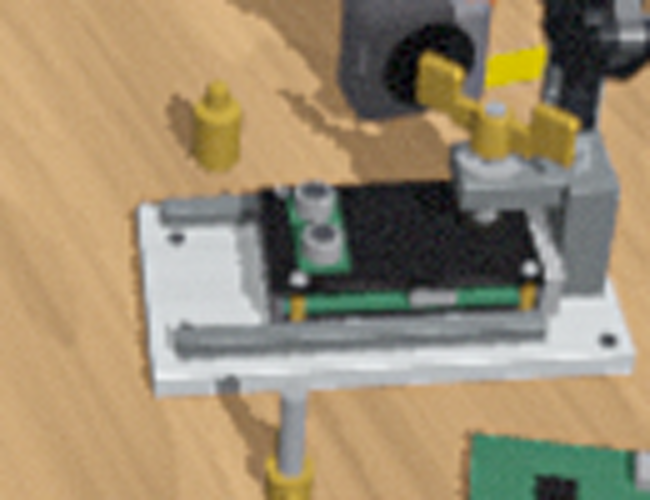

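The wing stayed put while the force rose to 18 N, so the screw is at its hard stop. I'll back off the way the finger came, lift, and withdraw.

Call:
servo_tool(linear=[[0,0.01,0.001],[0,0.008,0.003],[-0.045,0,0],[-0.045,0,0],[-0.03,0,-0.02]], rot=[[0,0,0],[0,0,0],[0,0,0],[0,0,0],[0,0,0]])

```text
clock: 12.1
position: [659.4, -69.8, 387.8]
orientation: [0.266, 1.549, -0.27]
force: [0.6, 0.0, -0.3]
gripper_width: -0.0
```

Call:
servo_tool(linear=[[0,0,-0.045],[0,0,-0.045],[0,0,-0.045],[0,0,-0.045],[0,0,0]], rot=[[0,0,0],[0,0,0],[0,0,0],[0,0,0],[0,0,0]])

```text
clock: 12.6
position: [482.3, -7.0, 383.7]
orientation: [0.266, 1.562, -0.268]
force: [-0.2, 0.1, 0.2]
gripper_width: -0.001
```

```bash
python3 - <<'E'
from fit import *
t,y,M=tcpjig();print(t,y,read_state()["force"],read_state()["clock"])
b=grab_frame("scene");lb=[landmark_of(l,"scene")[:4] for l in("wing_mid","module")]
a=grab_frame("side");la=[landmark_of(l,"side")[:4] for l in("wing_mid","module")]
print(lb,la)
for q in ([0,0,98],[0,0,106],[-35,0,12]): print(q,proj("scene",J2W(p0,[q])),proj("side",J2W(p0,[q])))
cv2.imwrite("pics/q1.png",cv2.resize(a[215:335,240:400],None,fx=5,fy=5,interpolation=2))
cv2.imwrite("pics/q2.png",cv2.resize(b[220:350,190:380],None,fx=4,fy=4,interpolation=2))
E
```

```text
[-174.28587006    7.08506765  383.73299696] -0.3398268600092687 [-0.24433241  0.10364507  0.18513694] 12.6
[[{'xy': [284.8, 280.7], 'conf': 0.76}, {'xy': [396.5, 191.9], 'conf': 0.57}], []] [[{'xy': [191.5, 230.1], 'conf': 0.62}, {'xy': [314.7, 166.6], 'conf': 0.54}, {'xy': [341.5, 242.6], 'conf': 0.51}], [{'xy': [315.6, 275.4], 'conf': 0.61}]]
[0, 0, 98] [[283.48568993 283.59653686]] [[339.2582877  241.11327117]]
[0, 0, 106] [[283.51809314 281.85599381]] [[339.62256945 237.9469625 ]]
[-35, 0, 12] [[271.87698379 288.85436515]] [[319.06688512 273.96723802]]
```

View pics/q1.png

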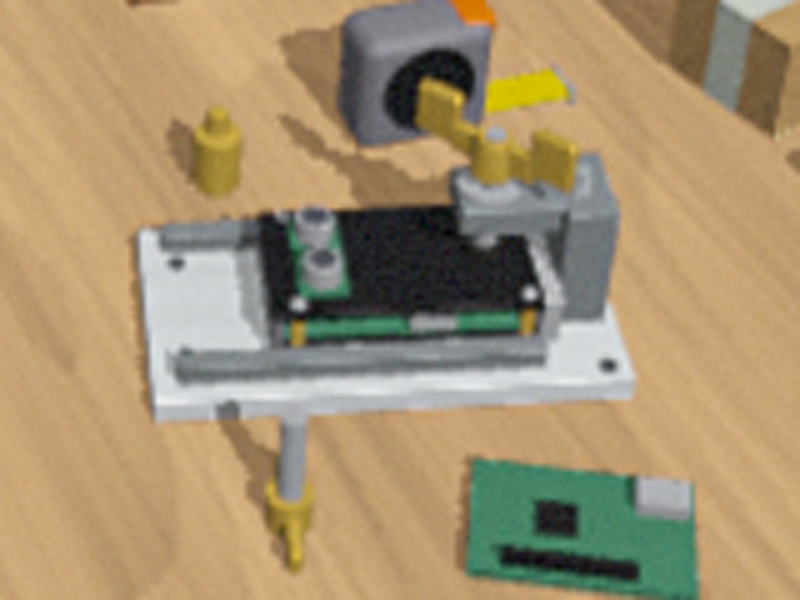

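View pics/q2.png

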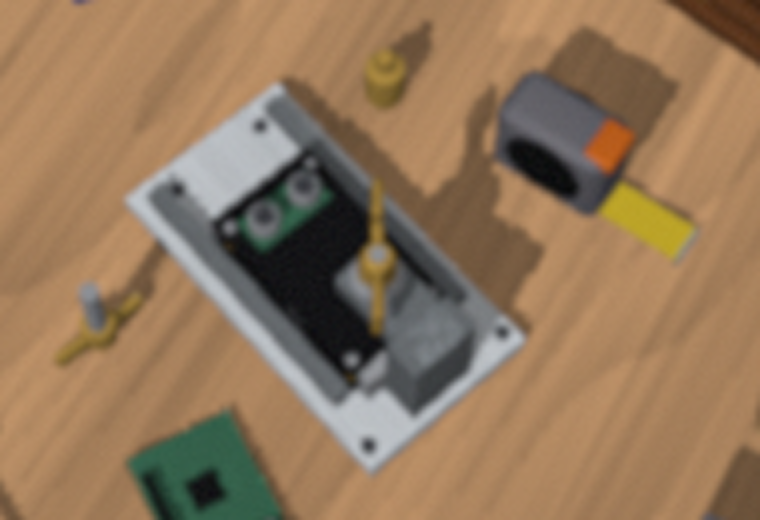

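```bash
python3 - <<'E'
from h import *
print(hand_in())
E
```

```text
the job is handed in; nothing more can be done
None
```

The module is home against the back stop, the wing screw is turned to its hard stop over it, and the job is handed in at about 12.7 s. No verdict was reported.

- **Module:** I pushed it about 38 mm with the shut fingertips. It stalled on the stop at about 13 N, with the fingertips where the home position puts the front face. The last side view shows the rear face on the stop.
- **Screw:** I turned the wings clockwise in two fingertip strokes, about 219° then 140°, roughly one full turn in all. At the end the wing stayed put while the push force rose from 7 to 18 N. The screw head had dropped about 8 mm, which matches one turn.
- **End state:** The hand is withdrawn and well clear, with no force reading. The tape, spacer, spare screw and spare board look unmoved in the last pictures.

**Weak checks:**
- **Module detection:** the network did not find the module in the last scene picture. In the side picture it put the module about 4 px from the predicted home point. I relied on the pictures and the forces instead.
- **Clamping:** I did not measure the pad's force on the module. I take it as clamped because the screw is at its stop.

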